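# Pack the round-bottomed sample jar into the latched carrying case

## Task

Swing the red latch lever on the blue carrying case fully clear of the lid, then open the lid right back so that it stays open. Then lower the amber jar with the wooden cap gently into the white cup-shaped nest inside the case, fully home, centred and upright, and let go of it. Do not tip the jar over, and leave the other things on the table where they are.

Things in the scene. Friction and masses are not known exactly. Their poses are not given: they have to be found in the camera images.
- case: Blue plastic carrying case, fixed to the table, 170 mm (its x) by 200 mm (its y) and 120 mm high to the rim, walls and floor 6 mm; origin at the centre of its underside, z up. Its front is its -x side (latch and grab bar), the lid hinge its +x side. A black block (30 x 34 mm) on the front wall carries the latch pivot, a vertical pin at (-100, -65) mm in the case's x, y.
- nest (a point): Where the underside (origin) of the jar lies when the jar is fully home in the nest: on the case's vertical centre line, 19 mm above the table. The nest is a white conical cup on the case floor, walls sloping about 55 degrees from level, 88 mm inside diameter at its mouth, which is 53 mm above the table; its surface is slick, so that the jar's tapered base slides to its centre. Seated, the jar's top is 4 mm below the case rim. Axes as the case's.
- latch (a joint): Latch lever angle, rad: 0 = lever straight in over the lid (along the case's +x from the pivot), grows clockwise seen from above, stop at 1.80 with the lever out in front of the case. It starts between 0 and 0.35. While it overlies the lid the lid cannot open; clear from 1.3. Turns with light friction (under 1 N at its post) and stays where left.
- latch_grip (a point): On the axis of the upright red round post at the free end of the red latch lever: 18 mm diameter, 45 mm tall, 80 mm from the pivot; this point is 10 mm below the post's top and about 167 mm above the table. Site axes turn with the lever: x along the lever away from the pivot, z up.
- lid (a joint): Lid angle, rad: 0 shut, grows as it opens, stop at 1.85 (leaning back past upright). Stiff hinge: it stays at any angle; about 4 N at the grab bar lifts it, about 3 N pushes it over.
- lid_bar (a point): Middle of the steel grab bar at the lid's front edge: round, 12 mm diameter, 90 mm long, parallel to the hinge (along the case's y), 34 mm above the lid's top and 8 mm in front of its front edge, on two slanted end posts. Lid shut: about 165 mm above the table, at (-93, 20) mm in the case's x, y; posts at the bar's ends. Axes turn with the lid and equal the case's when it is shut.
- lid_hinge (a point): Middle of the lid's hinge line, at the top of the case's back (+x) wall, about 120 mm above the table; the hinge line runs along the case's y. The lid is a blue slab 170 mm (from the hinge to the front) by 200 mm by 10 mm; this point is on its underside.
- jar: The jar to pack: amber glass, 82 mm diameter, base tapering like a bowl to a 41 mm flat foot (82 mm wide from 36 mm height up), shoulder at 62 mm, then a round light-wood cap 46 mm diameter from 62 to 97 mm height (grip it here). About 0.3 kg. Origin at the centre of its underside, z up along its axis. Stands loose on the table.
- dark_jar: Bystander: same shape as the jar, green glass with a black cap. Origin under its centre.
- cups: Bystander: nested stack of white paper cups with red bands, 79 mm diameter, 112 mm tall. Origin under its centre.
- tape_roll: Bystander: brown ring of packing tape lying flat, 100 mm diameter, 48 mm tall. Origin under its centre.
- pump: Bystander: white bottle with a blue cap, 68 mm diameter, 170 mm tall, beyond the case. Origin under its centre.
- scoop: Bystander: metal spoon lying flat. Origin under its middle.

How it is judged:
On the way, in this order (a step that is already met when the one before it is completed fails the run):
1. the latch lever is swung clear of the lid (value of joint latch above 1.3 rad and value of joint lid below 0.2 rad), for 0.1 s.
2. the lid is open past upright (value of joint latch above 1.3 rad and value of joint lid above 1.5 rad), for 0.2 s.
At the end, for the whole second after the job is handed in: The latch is still clear (over 1.3 rad), the lid still open (over 1.5 rad), and the amber jar sits at rest in the nest, released: within 5 mm of its centre, within 4 mm of its seated height, upright within 5 degrees (all of step 2 and horizontal distance between jar and nest below 0.005 m and z of jar in the frame of nest between -0.004 and 0.004 m and angle between jar's own z axis and vertical below 0.09 rad and linear speed of jar below 0.02 m/s and contact force between the fingers and jar below 0.1 N); the robot touches nothing.
It fails at once if the jar is dropped or rammed into the nest (over 0.4 m/s within 50 mm of its seat) (distance between jar and nest below 0.05 m and linear speed of jar above 0.4 m/s).
It fails at once if the jar is tipped beyond 45 degrees (angle between jar's own z axis and vertical above 0.79 rad).
It fails at once if a bystander is moved more than 40 mm (distance of any of dark_jar, cups, tape_roll, pump, scoop from where it was at the start of the episode above 0.04 m).
It also fails if it takes over 72 s, if anything falls off the work surface, if the arm or the gripper's body presses on something with over 40 N, if the wrist force passes 120 N, or if a joint passes its speed limit or range.

## Robot

A 6-joint arm with a two-finger parallel gripper is mounted at the origin on the work surface. World frame = base frame: x ahead of the robot, y to its left, z up, the work surface at z = 0. Lengths are in m, angles in rad, forces in N, time in s.
With the tool pointing down it reaches from about 0.35 to 0.775 m from the base axis. Payload 5.5 kg.
Tool frame: the origin (TCP) lies on the centre line of the jaws, within the pads' length; the fingertips stand 8 mm ahead of it and the grasp point (between the pads) lies 11 mm behind it; z points along the fingers, y is the direction in which the jaws open and shut (so a half turn about z gives the same grasp; the last joint's range is limited). The gripper opens to 85 mm and grips with 20 to 120 N. Pads are 22 mm wide; open, the fingers measure 114 mm over their backs; the gripper's body (76 mm by 85 mm) begins 54 mm behind the grasp point. The pads swing forward as they close: fully open they stand 13 mm farther back than shut.
Start: joints at [-1.315, 0.313, 0.046, 1.304, 0, 1.431], TCP at [0.222, -0.531, 0.239] pointing down, gripper open.
Joint ranges: [-2.76, 2.76], [-0.86, 1.69], [-1.03, 1.26], [-2.2, 2.34], [-1.47, 1.5], [-3.14, 3.14]. Speed limits (rad/s): [2.57, 2.57, 3.14, 3.14, 3.14, 3.14].

## Interface

Orientations are given as a unit quaternion [w, x, y, z].
In Python, from workcell import env gives the robot as it stands. The module is installed in compiled form; this text tells all that it offers.
- The arm moves only by the tool play_rows, never from a script. Its argument "steps" is a list of rows, each an object with "claw": the closure in counts, from 0 (fully open) to 255 (shut); "dp": the shift along the tool's x, y, z in m, a list of three; "angular": the turn, a rotation vector about the tool's x, y, z in degrees, a list of three. In form: [{"claw": claw, "dp": [dx, dy, dz], "angular": [wx, wy, wz]}, ...]. A call has exactly 8 rows; each row shifts and turns the commanded pose from where the row before left it, along the tool's axes as they then stand; what a row does not reach is not made up. A row lasts 1/12 s, in which the tool goes at most 41.7 mm and 7.16 degrees, less where a joint would pass 70% of its speed; a pose out of reach is approached as far as the arm can. A call is refused whole if a number of a shift passes 0.0417 or a number of a turn 7.16, either way. A call with a gripper value outside its range is refused whole. The fingers move at their own pace and stop on an object; "force" is the grip in N (left out, the last holds). Time passes only in rows, so rows that do not move let the fingers close, or fill a call up. It gives the time, the measured TCP pose, the force and the opening at its end, in the units of the state.
- env.get_state(): the state, without advancing time (a new reading comes with each control period).
- env.read_camera(name): name is "side" or "top"; returns (picture, depth): 384x512x3 uint8, red, green, blue; 384x512 float32, m along the optical axis (not along the pixel's ray), 0 where there is no reading.
- env.calibration(name): a dict with "fx", "fy", "cx", "cy" (pixels), "k1" (the pictures are not rectified: a ray, as slopes to the right and down, at radius r is drawn at 1 + k1 r^2 times it, then the intrinsics apply), "world_from_camera" (4x4, takes a point from camera to world coordinates). Camera axes: x right, y down, z forward; pixel columns grow to the right and rows downward; lengths in m; the calibration is good to about 2 mm. A picture is of the moment at which its call begins. calibration takes no time and is no camera call.
- env.hand_in(): hands the job in, once; it reports no verdict.
The state is a dict: "clock": time; "joint_pos": joint angles; "qvel": joint speeds; "tau": joint torques, N m; "tcp_pos": TCP position; "orientation": TCP orientation; "wrist_force": force on the tool from outside, world axes, zero at the start; "ft_torque": the same for the moment, N m; "finger_gap": finger opening in m.
Only numpy, scipy, OpenCV 4.12 (cv2) and the standard library are available. Lean on these libraries where they do the work, as an engineer would, in place of code of your own. Each camera call takes 0.05 s, during which the arm holds its last target. There are 200 camera calls.

## Working session

There is one attempt and no reset: what is moved stays moved. The work goes in short steps, Python scripts to look and compute and a tool call to move; the robot and the scene stay as the last step left them, time stands still between calls to the robot, and variables do not carry over. Pictures are saved under pics/ and viewed, about 8 in all and at most 12, crops included, and the job is handed in when it is done.

Besides the shell and the picture viewer there is one more tool, called by a JSON object that holds its "op" and its "data". play_rows: Moves the arm, as the interface text tells. Its arguments: {"type":"object","properties":{"steps":{"type":"array","items":{"type":"object","properties":{"claw":{"type":"number"},"dp":{"type":"array","items":{"type":"number"}},"angular":{"type":"array","items":{"type":"number"}}}}},"force":{"type":"number"}},"required":["steps"]}

```bash
mkdir -p pics
cat > h.py <<'E'
import numpy as np, cv2
from workcell import env
from scipy.spatial.transform import Rotation as R
def shot(name,fn=None):
    im,d=env.read_camera(name)
    if fn: cv2.imwrite('pics/'+fn,im[:,:,::-1])
    c=env.calibration(name); h,w=d.shape
    u,v=np.meshgrid(np.arange(w),np.arange(h))
    x=(u-c['cx'])/c['fx']; y=(v-c['cy'])/c['fy']
    a,b=x.copy(),y.copy()
    for _ in range(8):
        s=1+c['k1']*(a*a+b*b); a,b=x/s,y/s
    P=np.stack([a*d,b*d,d,np.ones_like(d)],-1)@np.array(c['world_from_camera']).T
    P=P[...,:3]; P[d==0]=np.nan
    return im,P
def st():
    s=env.get_state(); q=s['orientation']
    print('t',round(s['clock'],2),'tcp',np.round(s['tcp_pos'],4),'gap',round(s['finger_gap'],4),'F',np.round(s['wrist_force'],1))
    print(np.round(R.from_quat([q[1],q[2],q[3],q[0]]).as_matrix(),3)); print('j',np.round(s['joint_pos'],3))
    return s
E
python3 - <<'E'
from h import *
st()
for n in('top','side'):
    im,P=shot(n,n+'1.png'); np.savez(n+'1.npz',im=im,P=P)
    c=env.calibration(n); print(n,np.round(c['world_from_camera'],3))
E
```

```text
t 0.0 tcp [ 0.2215 -0.53    0.2384] gap 0.0853 F [-0.7  1.  -0.3]
[[ 0.923  0.386 -0.   ]
 [ 0.386 -0.923  0.002]
 [ 0.    -0.002 -1.   ]]
j [-1.315  0.314  0.045  1.304 -0.     1.431]
top [[-0.017 -0.986  0.167  0.354]
 [-1.     0.016 -0.008 -0.019]
 [ 0.006 -0.168 -0.986  1.6  ]
 [ 0.     0.     0.     1.   ]]
side [[ 0.999 -0.036  0.016  0.572]
 [-0.035 -0.609  0.792 -0.678]
 [-0.019 -0.792 -0.61   0.624]
 [ 0.     0.     0.     1.   ]]
```

View pics/top1.png

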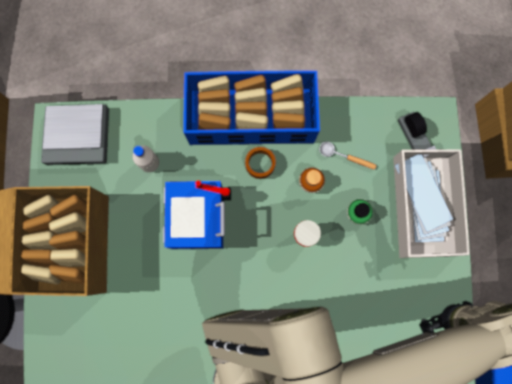

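View pics/side1.png

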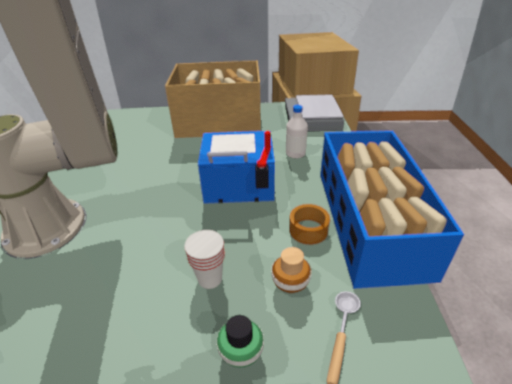

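The top view shows the case at about (195,214) with its front to the right (world −y). The red lever runs from the pivot block at (222,190) to its tip at (198,184), and the amber jar is at (312,180). The side view shows the same layout. Next I measure these positions.

Run:
```python
from h import *
def load(n):
    z=np.load(n+'1.npz'); im=z['im']; return cv2.cvtColor(im,cv2.COLOR_RGB2HSV),im,z['P']
def rep(n,l,m,P):
    q=P[m]; q=q[~np.isnan(q).any(1)]; print(n,l,len(q),'med',np.round(np.median(q,0),3),'min',np.round(np.percentile(q,2,0),3),'max',np.round(np.percentile(q,98,0),3)); return q
for n,box in(('top',(155,170,240,260)),('side',(190,120,285,210))):
    H,im,P=load(n); z=P[...,2]
    u,v=np.meshgrid(np.arange(512),np.arange(384)); B=(u>box[0])&(u<box[2])&(v>box[1])&(v<box[3])
    red=((H[...,0]<6)|(H[...,0]>174))&(H[...,1]>180)&(H[...,2]>120)
    r=rep(n,'red',red&B,P); rep(n,'redtop',red&B&(z>0.16),P)
    blue=(H[...,0]>105)&(H[...,0]<128)&(H[...,1]>150)
    q=rep(n,'lidtop',(blue|(H[...,1]<60))&B&(z>0.122)&(z<0.136),P)
    if len(q)>20: print(cv2.minAreaRect((q[:,:2]*1000).astype(np.float32)))
    rep(n,'bar',B&(H[...,1]<60)&(z>0.15)&(z<.18),P)
# objects, top points
H,im,P=load('top')
for l,(a,b,r) in dict(amber=(312,180,16),dark=(360,211,14),cups=(307,233,15),tape=(260,162,18),pump=(143,157,14)).items():
    u,v=np.meshgrid(np.arange(512),np.arange(384)); m=(np.hypot(u-a,v-b)<r)&(P[...,2]>0.02)
    q=rep('top',l,m,P); t=q[q[:,2]>np.nanmax(q[:,2])-0.012]; print('   top centre',np.round((t.min(0)+t.max(0))/2,3))
H,im,P=load('side')
u,v=np.meshgrid(np.arange(512),np.arange(384)); m=(np.hypot(u-291,v-265)<25)&(P[...,2]>0.08)
q=rep('side','ambercap',m,P); print((q.min(0)+q.max(0))/2); m=(np.hypot(u-291,v-265)<25)&(P[...,2]>0.092);q=rep('s','captop',m,P)
S=cv2.resize(im[115:215,180:300],None,fx=6,fy=6,interpolation=cv2.INTER_CUBIC); cv2.imwrite('pics/c1.png',S[:,:,::-1])
```

```text
top red 150 med [0.602 0.084 0.141] min [0.586 0.05  0.134] max [0.615 0.14  0.187]
top redtop 19 med [0.611 0.136 0.183] min [0.605 0.131 0.172] max [0.62  0.141 0.191]
top lidtop 2990 med [0.522 0.163 0.131] min [0.432 0.079 0.125] max [0.625 0.24  0.136]
((529.7073364257812, 143.79794311523438), (200.41773986816406, 198.90103149414062), 0.41910627484321594)
top bar 147 med [0.508 0.067 0.17 ] min [0.461 0.061 0.155] max [0.557 0.077 0.177]
side red 175 med [0.611 0.112 0.14 ] min [0.59  0.05  0.135] max [0.622 0.135 0.183]
side redtop 39 med [0.617 0.133 0.174] min [0.613 0.129 0.161] max [0.622 0.138 0.185]
side lidtop 1526 med [0.523 0.146 0.13 ] min [0.437 0.055 0.123] max [0.626 0.241 0.133]
((532.0018310546875, 146.91668701171875), (200.76934814453125, 198.3953399658203), 89.10598754882812)
side bar 168 med [0.513 0.065 0.168] min [0.467 0.062 0.155] max [0.56  0.072 0.171]
top amber 533 med [ 0.638 -0.21   0.063] min [ 0.605 -0.251  0.046] max [ 0.679 -0.176  0.103]
   top centre [ 0.643 -0.213  0.1  ]
top dark 525 med [ 0.533 -0.358  0.064] min [ 0.499 -0.401  0.045] max [ 0.574 -0.327  0.102]
   top centre [ 0.537 -0.364  0.1  ]
top cups 546 med [ 0.466 -0.185  0.112] min [ 0.43  -0.221  0.09 ] max [ 0.503 -0.15   0.12 ]
   top centre [ 0.468 -0.187  0.118]
top tape 377 med [ 0.707 -0.049  0.047] min [ 0.658 -0.095  0.023] max [ 0.753 -0.004  0.055]
   top centre [ 0.705 -0.05   0.054]
top pump 461 med [0.709 0.312 0.116] min [0.687 0.289 0.046] max [0.745 0.347 0.173]
   top centre [0.719 0.321 0.173]
side ambercap 435 med [ 0.646 -0.219  0.097] min [ 0.625 -0.235  0.081] max [ 0.667 -0.192  0.099]
[ 0.64638332 -0.2124437   0.09039237]
s captop 344 med [ 0.646 -0.215  0.097] min [ 0.626 -0.234  0.093] max [ 0.667 -0.192  0.099]
```

View pics/c1.png

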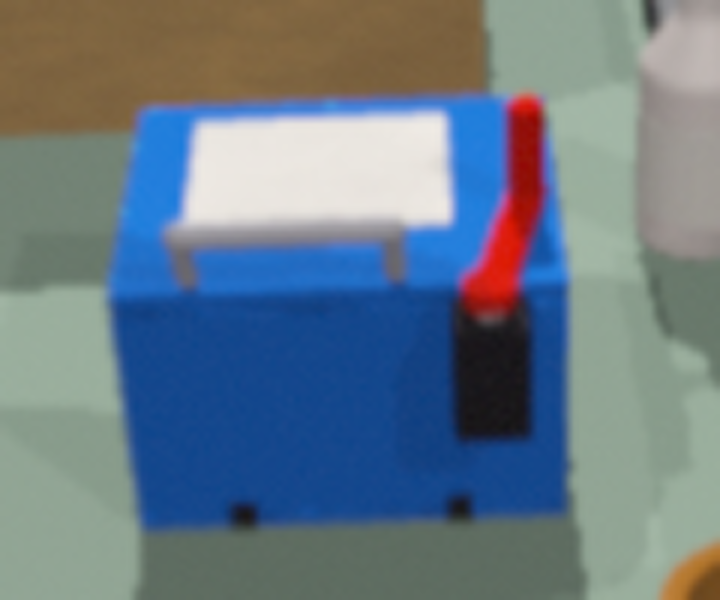

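```bash
cat >> h.py <<'E'
def delta(p,yaw=None):
    """rows delta (tool axes) to world p; yaw = wanted world angle of tool y, deg"""
    s=env.get_state(); q=s['orientation']; M=R.from_quat([q[1],q[2],q[3],q[0]]).as_matrix()
    print('tool-frame shift mm',np.round(M.T@(np.array(p)-s['tcp_pos'])*1000,1),'yaw y',round(np.degrees(np.arctan2(M[1,1],M[0,1])),1))
E
python3 - <<'E'
from h import *
for n,box in(('top',(155,170,240,260)),('side',(190,120,285,210))):
    z=np.load(n+'1.npz'); im,P=z['im'],z['P']; H=cv2.cvtColor(im,cv2.COLOR_RGB2HSV)
    u,v=np.meshgrid(np.arange(512),np.arange(384)); B=(u>box[0])&(u<box[2])&(v>box[1])&(v<box[3])
    m=B&(H[...,1]<60)&(P[...,2]>.16)&(P[...,2]<.18); q=P[m]
    f=np.polyfit(q[:,0],q[:,1],1); print(n,'bar slope deg',np.degrees(f[0]),'mid',(q.min(0)+q.max(0))/2,np.median(q,0))
    m=B&(P[...,2]>.115)&(P[...,2]<.136)&~((H[...,0]<8)|(H[...,0]>172)); q=P[m]
    # back edge and side edges by bins
    bx=[(x,np.percentile(q[abs(q[:,0]-x)<.006][:,1],99)) for x in np.arange(.45,.61,.02)]
    print('back edge',np.degrees(np.polyfit(*zip(*bx),1)[0]),np.mean([b for _,b in bx]))
    by=[(y,np.percentile(q[abs(q[:,1]-y)<.006][:,0],1),np.percentile(q[abs(q[:,1]-y)<.006][:,0],99)) for y in np.arange(.10,.23,.02)]
    by=np.array(by); print('sides',by[:,1].mean(),by[:,2].mean(),np.degrees(np.polyfit(by[:,0],by[:,1],1)[0]),np.degrees(np.polyfit(by[:,0],by[:,2],1)[0]))
delta([0.617,0.132,0.28])
E
```

```text
top bar slope deg -0.531325144896686 mid [0.5098356  0.06738475 0.17022765] [0.50839832 0.06656    0.16990731]
back edge -0.7813570940844294 0.24451883387944712
sides 0.4308859492426299 0.625535471831238 -1.0673022443650633 1.750823917266622
side bar slope deg 0.37401767258838636 mid [0.51416123 0.0671512  0.16623024] [0.51298455 0.06527991 0.16797447]
back edge 0.2118999383806598 0.24347630862300035
sides 0.434138316263197 0.62500006552492 -0.1946003742555829 -7.9150595402117485
tool-frame shift mm [ 620.1 -458.6  -40.6] yaw y -67.3
```

{"op": "play_rows", "data": {"steps": [{"claw": 0,"dp": [0.0326,-0.0241,-0.004],"angular": [0,0,0]},{"claw": 0,"dp": [0.0326,-0.0241,-0.004],"angular": [0,0,0]},{"claw": 0,"dp": [0.0326,-0.0241,-0.004],"angular": [0,0,0]},{"claw": 0,"dp": [0.0326,-0.0241,-0.004],"angular": [0,0,0]},{"claw": 0,"dp": [0.0326,-0.0241,-0.004],"angular": [0,0,0]},{"claw": 0,"dp": [0.0326,-0.0241,-0.004],"angular": [0,0,0]},{"claw": 0,"dp": [0.0326,-0.0241,-0.004],"angular": [0,0,0]},{"claw": 0,"dp": [0.0326,-0.0241,-0.004],"angular": [0,0,0]}], "force": 25}}

```text
clock: 0.77
tcp_pos: [0.3883, -0.2502, 0.2713]
orientation: [-0.0, 0.981, 0.196, -0.0]
wrist_force: [0.7, -0.7, 0.1]
finger_gap: 0.0856
```

{"op": "play_rows", "data": {"steps": [{"claw": 100,"dp": [0.0326,-0.0241,0],"angular": [0,0,0]},{"claw": 150,"dp": [0.0326,-0.0241,0],"angular": [0,0,0]},{"claw": 150,"dp": [0.0326,-0.0241,0],"angular": [0,0,0]},{"claw": 150,"dp": [0.0326,-0.0241,0],"angular": [0,0,0]},{"claw": 150,"dp": [0.0326,-0.0241,0],"angular": [0,0,0]},{"claw": 150,"dp": [0.0326,-0.0241,0],"angular": [0,0,0]},{"claw": 150,"dp": [0.0326,-0.0241,0],"angular": [0,0,0]},{"claw": 150,"dp": [0.0326,-0.0241,0],"angular": [0,0,0]}]}}

```text
clock: 1.43
tcp_pos: [0.5547, 0.0284, 0.271]
orientation: [0.0, 0.98, 0.197, -0.0]
wrist_force: [1.0, -0.8, 0.8]
finger_gap: 0.0354
```

{"op": "play_rows", "data": {"steps": [{"claw": 150,"dp": [0.0326,-0.0241,0],"angular": [0,0,0]},{"claw": 150,"dp": [0.0326,-0.0241,0],"angular": [0,0,0]},{"claw": 150,"dp": [0.0326,-0.0241,0],"angular": [0,0,0]},{"claw": 150,"dp": [0,0,0],"angular": [0,0,-5.4]},{"claw": 150,"dp": [0,0,0],"angular": [0,0,-5.4]},{"claw": 150,"dp": [0,0,0],"angular": [0,0,-5.4]},{"claw": 150,"dp": [0,0,0],"angular": [0,0,-5.4]},{"claw": 150,"dp": [0,0,0],"angular": [0,0,-5.4]}]}}

```text
clock: 2.1
tcp_pos: [0.6164, 0.131, 0.2704]
orientation: [-0.0, 0.906, 0.422, -0.001]
wrist_force: [-0.5, -0.4, 0.6]
finger_gap: 0.0351
```

Run:
```python
from h import *
st(); delta([.617,.134,.158])
im,P=shot('side')
S=cv2.resize(im[60:215,170:310],None,fx=4,fy=4,interpolation=cv2.INTER_CUBIC); cv2.imwrite('pics/c2.png',S[:,:,::-1])
```

```text
t 2.1 tcp [0.6164 0.131  0.2704] gap 0.0351 F [-0.5 -0.4  0.6]
[[ 0.643  0.766 -0.002]
 [ 0.766 -0.643 -0.   ]
 [-0.001 -0.001 -1.   ]]
j [ 0.082  0.422  0.28   1.43  -0.     2.352]
tool-frame shift mm [  2.8  -1.4 112.4] yaw y -40.0
```

View pics/c2.png

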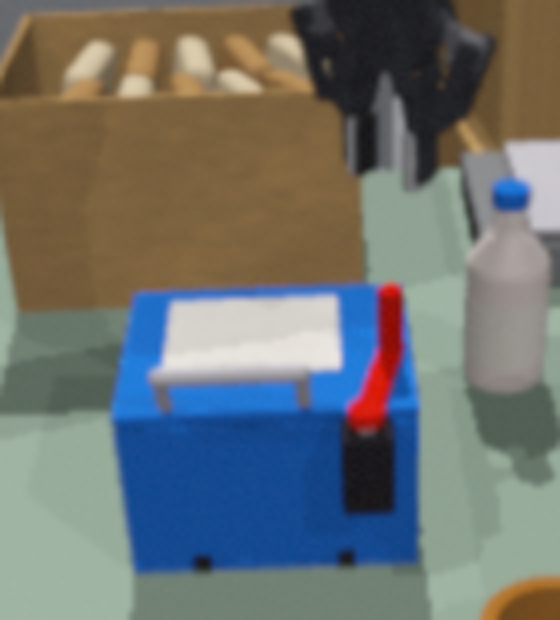

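The crop shows the open fingers around (390,150), directly above the red post at (390,290). I'll descend, then check.

{"op": "play_rows", "data": {"steps": [{"claw": 110,"dp": [0.002,0,0.0187],"angular": [0,0,0]},{"claw": 110,"dp": [0,0,0.0187],"angular": [0,0,0]},{"claw": 110,"dp": [0,0,0.0187],"angular": [0,0,0]},{"claw": 110,"dp": [0,0,0.0187],"angular": [0,0,0]},{"claw": 110,"dp": [0,0,0.0187],"angular": [0,0,0]},{"claw": 110,"dp": [0,0,0.0187],"angular": [0,0,0]},{"claw": 175,"dp": [0,0,0],"angular": [0,0,0]},{"claw": 175,"dp": [0,0,0],"angular": [0,0,0]}]}}

```text
clock: 2.82
tcp_pos: [0.6168, 0.1321, 0.1579]
orientation: [-0.001, 0.908, 0.419, -0.002]
wrist_force: [0.2, 0.2, -0.1]
finger_gap: 0.0275
```

Run:
```python
from h import *
st()
# arc deltas about pivot, tool y at -40deg
p=np.array([.595,.058]); t=np.radians(-40); Y=np.array([np.cos(t),np.sin(t)]); X=np.array([-Y[1],Y[0]])
pt=lambda a:p+.08*np.array([np.sin(a),np.cos(a)])
A=np.linspace(.27,1.75,17); Q=np.array([pt(a) for a in A]); print(Q[0],Q[-1])
for d in np.diff(Q,axis=0): print(np.round(d@X*1000,1),np.round(d@Y*1000,1))
```

```text
t 2.82 tcp [0.6168 0.1321 0.1579] gap 0.0275 F [ 0.2  0.2 -0.1]
[[ 0.648  0.762 -0.003]
 [ 0.762 -0.648 -0.   ]
 [-0.002 -0.002 -1.   ]]
j [ 0.084  0.456  0.056  1.174 -0.     2.36 ]
[0.61633851 0.13510167] [0.67371888 0.04374032]
2.8 6.9
2.1 7.1
1.4 7.3
0.8 7.4
0.1 7.4
-0.6 7.4
-1.3 7.3
-1.9 7.1
-2.6 6.9
-3.2 6.7
-3.8 6.3
-4.4 6.0
-4.9 5.5
-5.4 5.0
-5.9 4.5
-6.2 4.0
```

{"op": "play_rows", "data": {"steps": [{"claw": 175,"dp": [0.0028,0.0069,0],"angular": [0,0,0]},{"claw": 175,"dp": [0.0021,0.0071,0],"angular": [0,0,0]},{"claw": 175,"dp": [0.0014,0.0073,0],"angular": [0,0,0]},{"claw": 175,"dp": [0.0008,0.0074,0],"angular": [0,0,0]},{"claw": 175,"dp": [0.0001,0.0074,0],"angular": [0,0,0]},{"claw": 175,"dp": [-0.0006,0.0074,0],"angular": [0,0,0]},{"claw": 175,"dp": [-0.0013,0.0073,0],"angular": [0,0,0]},{"claw": 175,"dp": [-0.0019,0.0071,0],"angular": [0,0,0]}]}}

```text
clock: 3.48
tcp_pos: [0.6649, 0.0966, 0.159]
orientation: [0.0, 0.908, 0.42, 0.0]
wrist_force: [-0.8, 0.9, -0.7]
finger_gap: 0.0268
```

{"op": "play_rows", "data": {"steps": [{"claw": 175,"dp": [-0.0026,0.007,0],"angular": [0,0,3.5]},{"claw": 175,"dp": [-0.0028,0.0069,0],"angular": [0,0,3.5]},{"claw": 175,"dp": [-0.003,0.0068,0],"angular": [0,0,3.5]},{"claw": 175,"dp": [-0.0032,0.0067,0],"angular": [0,0,3.5]},{"claw": 175,"dp": [-0.0034,0.0066,0],"angular": [0,0,3.5]},{"claw": 175,"dp": [-0.0036,0.0065,0],"angular": [0,0,3.5]},{"claw": 175,"dp": [-0.0038,0.0064,0],"angular": [0,0,3.5]},{"claw": 175,"dp": [-0.004,0.0063,0],"angular": [0,0,3.5]}]}}

```text
clock: 4.15
tcp_pos: [0.6749, 0.0393, 0.1587]
orientation: [-0.0, 0.982, 0.186, -0.001]
wrist_force: [-2.4, 0.9, 1.4]
finger_gap: 0.0266
```

Run:
```python
from h import *
s=st(); d=s['tcp_pos'][:2]-np.array([.595,.058]); print(np.hypot(*d),np.arctan2(*d))
im,P=shot('top')
H=cv2.cvtColor(im,cv2.COLOR_RGB2HSV); m=((H[...,0]<6)|(H[...,0]>174))&(H[...,1]>180)&(H[...,2]>100)&(P[...,2]>.12)&(P[...,2]<.2)
q=P[m&(abs(P[...,0]-.63)<.1)&(abs(P[...,1]-.08)<.1)]
print(len(q),q.min(0),q.max(0),np.median(q,0))
```

```text
t 4.15 tcp [0.6749 0.0393 0.1587] gap 0.0266 F [-2.4  0.9  1.4]
[[ 0.931  0.366 -0.002]
 [ 0.366 -0.931 -0.   ]
 [-0.002 -0.001 -1.   ]]
j [-0.06   0.543  0.199  1.228 -0.     2.706]
0.08204274383395249 1.8009043983910062Traceback (most recent call last):
  File "<stdin>", line 6, in <module>
    return umr_minimum(a, axis, None, out, keepdims, initial, where)
ValueError: zero-size array to reduction operation minimum which has no identity
```

{"op": "play_rows", "data": {"steps": [{"claw": 150,"dp": [0,0,-0.025],"angular": [0,0,0]},{"claw": 150,"dp": [0,0,-0.035],"angular": [0,0,0]},{"claw": 150,"dp": [0,0,-0.035],"angular": [0,0,-7]},{"claw": 150,"dp": [0,0,-0.025],"angular": [0,0,-7]},{"claw": 150,"dp": [0,0,0],"angular": [0,0,-7]},{"claw": 150,"dp": [0,0,0],"angular": [0,0,-7]},{"claw": 150,"dp": [0,0,0],"angular": [0,0,-7]},{"claw": 150,"dp": [0,0,0],"angular": [0,0,-7]}]}}

```text
clock: 4.87
tcp_pos: [0.6758, 0.0396, 0.2794]
orientation: [0.001, 0.848, 0.531, 0.0]
wrist_force: [0.1, 0.2, -1.1]
finger_gap: 0.0353
```

{"op": "play_rows", "data": {"steps": [{"claw": 150,"dp": [0,0,0],"angular": [0,0,-7]},{"claw": 150,"dp": [0,0,0],"angular": [0,0,-7]},{"claw": 150,"dp": [0,0,0],"angular": [0,0,-7]},{"claw": 150,"dp": [0,0,0],"angular": [0,0,-7]},{"claw": 150,"dp": [0,0,0],"angular": [0,0,-7]},{"claw": 150,"dp": [0,0,0],"angular": [0,0,-7]},{"claw": 150,"dp": [0,0,0],"angular": [0,0,-7]},{"claw": 150,"dp": [0,0,0],"angular": [0,0,-7]}]}}

```text
clock: 5.53
tcp_pos: [0.6757, 0.0397, 0.2791]
orientation: [0.0, 0.499, 0.866, -0.0]
wrist_force: [-0.1, 0.1, 0.8]
finger_gap: 0.0348
```

{"op": "play_rows", "data": {"steps": [{"claw": 150,"dp": [0,0,0],"angular": [0,0,-7]},{"claw": 150,"dp": [0,0,0],"angular": [0,0,-7]},{"claw": 150,"dp": [0,0,0],"angular": [0,0,-7]},{"claw": 150,"dp": [0,0,0],"angular": [0,0,-7]},{"claw": 150,"dp": [0,0,0],"angular": [0,0,-7]},{"claw": 150,"dp": [0,0,0],"angular": [0,0,-7]},{"claw": 150,"dp": [0,0,0],"angular": [0,0,-7]},{"claw": 150,"dp": [0,0,0],"angular": [0,0,-7]}]}}

```text
clock: 6.2
tcp_pos: [0.6757, 0.0397, 0.2791]
orientation: [0.0, 0.034, 0.999, -0.0]
wrist_force: [0.3, -1.1, 0.6]
finger_gap: 0.035
```

Run:
```python
from h import *
st(); delta([.512,.066,.156])
im,P=shot('side')
S=cv2.resize(im[60:215,170:310],None,fx=4,fy=4,interpolation=cv2.INTER_CUBIC); cv2.imwrite('pics/c3.png',S[:,:,::-1])
H=cv2.cvtColor(im,cv2.COLOR_RGB2HSV); m=((H[...,0]<6)|(H[...,0]>174))&(H[...,1]>180)&(H[...,2]>100)&(P[...,2]>.12)&(P[...,2]<.2)
q=P[m&(abs(P[...,0]-.63)<.1)&(abs(P[...,1]-.08)<.1)]
print(len(q),q.min(0),q.max(0)); t=np.median(q[q[:,2]>.155],0)[:2]+[0,.006]; print(t,np.arctan2(*(t-np.array([.595,.058]))))
```

```text
t 6.2 tcp [0.6757 0.0397 0.2791] gap 0.035 F [ 0.3 -1.1  0.6]
[[-0.998  0.068  0.   ]
 [ 0.068  0.998 -0.001]
 [-0.    -0.001 -1.   ]]
j [-6.000e-02  5.250e-01  4.620e-01  1.508e+00 -1.000e-03  9.000e-03]
tool-frame shift mm [165.1  15.2 123.1] yaw y 86.1
253 [0.58657328 0.03333841 0.13364233] [0.68620812 0.06860402 0.18453812]
[0.67392837 0.04314165] 1.7568697471365673
```

View pics/c3.png

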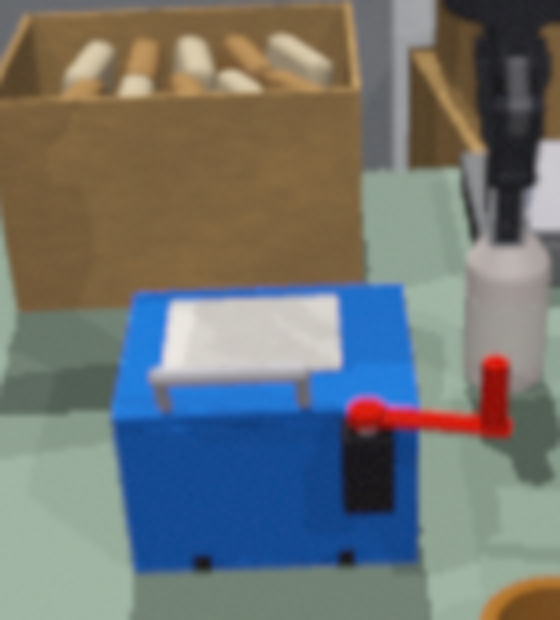

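The crop shows the lever swung out in front, with its post at (495,390); I estimate the latch at 1.75 rad. The lid is still shut. Now the bar.

{"op": "play_rows", "data": {"steps": [{"claw": 130,"dp": [0.033,0.003,0],"angular": [0,0,0]},{"claw": 130,"dp": [0.033,0.003,0],"angular": [0,0,0]},{"claw": 130,"dp": [0.033,0.003,0],"angular": [0,0,0]},{"claw": 130,"dp": [0.033,0.003,0],"angular": [0,0,0]},{"claw": 130,"dp": [0.033,0.003,0.01],"angular": [0,0,-3.9]},{"claw": 130,"dp": [0,0,0.03],"angular": [0,0,0]},{"claw": 130,"dp": [0,0,0.03],"angular": [0,0,0]},{"claw": 130,"dp": [0,0,0.02],"angular": [0,0,0]}]}}

```text
clock: 6.92
tcp_pos: [0.511, 0.0675, 0.1877]
orientation: [0.0, 0.005, 1.0, -0.0]
wrist_force: [-0.5, -0.8, -0.3]
finger_gap: 0.0415
```

{"op": "play_rows", "data": {"steps": [{"claw": 130,"dp": [0,0,0.017],"angular": [0,0,0]},{"claw": 130,"dp": [0,0,0.016],"angular": [0,0,0]},{"claw": 230,"dp": [0,0,0],"angular": [0,0,0]},{"claw": 255,"dp": [0,0,0],"angular": [0,0,0]},{"claw": 255,"dp": [0,0,0],"angular": [0,0,0]},{"claw": 255,"dp": [0,0,0],"angular": [0,0,0]},{"claw": 255,"dp": [0,0,0],"angular": [0,0,0]},{"claw": 255,"dp": [0,0,0],"angular": [0,0,0]}], "force": 40}}

```text
clock: 7.58
tcp_pos: [0.512, 0.0688, 0.1567]
orientation: [0.0, 0.003, 1.0, 0.001]
wrist_force: [0.4, 3.8, -4.2]
finger_gap: 0.0102
```

Run:
```python
from h import *
s=st()
p0=np.array([s['tcp_pos'][1],.165]); h=np.array([.243,.120]); 
v=p0-h; r=np.hypot(*v); a0=np.arctan2(v[1],-v[0]); print(r,a0,p0)
A=a0+np.linspace(0,1.74,33); Q=h+r*np.c_[-np.cos(A),np.sin(A)]
print(Q[-1]); print(np.round(np.diff(Q,axis=0)*1000,1).tolist())
```

```text
t 7.58 tcp [0.512  0.0688 0.1567] gap 0.0102 F [ 0.4  3.8 -4.2]
[[-1.     0.007  0.   ]
 [ 0.007  1.     0.003]
 [-0.     0.003 -1.   ]]
j [-0.023  0.242 -0.257  1.072  0.003 -0.016]
0.17987480156696722 0.25285997373708574 [0.06884506 0.165     ]
[0.31668461 0.28408998]
[[2.7, 9.4], [3.2, 9.2], [3.7, 9.0], [4.2, 8.8], [4.7, 8.6], [5.1, 8.3], [5.6, 8.0], [6.0, 7.7], [6.4, 7.4], [6.8, 7.0], [7.2, 6.6], [7.5, 6.2], [7.9, 5.8], [8.2, 5.4], [8.4, 4.9], [8.7, 4.5], [8.9, 4.0], [9.1, 3.5], [9.3, 3.0], [9.5, 2.5], [9.6, 2.0], [9.7, 1.5], [9.7, 0.9], [9.8, 0.4], [9.8, -0.1], [9.8, -0.7], [9.7, -1.2], [9.6, -1.7], [9.5, -2.2], [9.4, -2.8], [9.2, -3.3], [9.0, -3.8]]
```

{"op": "play_rows", "data": {"steps": [{"claw": 255,"dp": [0,0.0027,-0.0094],"angular": [0,0,0]},{"claw": 255,"dp": [0,0.0032,-0.0092],"angular": [0,0,0]},{"claw": 255,"dp": [0,0.0037,-0.009],"angular": [0,0,0]},{"claw": 255,"dp": [0,0.0042,-0.0088],"angular": [0,0,0]},{"claw": 255,"dp": [0,0.0047,-0.0086],"angular": [0,0,0]},{"claw": 255,"dp": [0,0.0051,-0.0083],"angular": [0,0,0]},{"claw": 255,"dp": [0,0.0056,-0.008],"angular": [0,0,0]},{"claw": 255,"dp": [0,0.006,-0.0077],"angular": [0,0,0]}]}}

```text
clock: 8.25
tcp_pos: [0.5121, 0.1016, 0.2264]
orientation: [0.0, 0.004, 1.0, -0.002]
wrist_force: [-3.7, -8.3, -0.3]
finger_gap: 0.0101
```

Run:
```python
from h import *
st()
im,P=shot('side')
S=cv2.resize(im[60:215,170:310],None,fx=4,fy=4,interpolation=cv2.INTER_CUBIC); cv2.imwrite('pics/c4.png',S[:,:,::-1])
```

```text
t 8.25 tcp [0.5121 0.1016 0.2264] gap 0.0101 F [-3.7 -8.3 -0.3]
[[-1.     0.008  0.   ]
 [ 0.008  1.    -0.004]
 [-0.    -0.004 -1.   ]]
j [ 0.044  0.215 -0.116  1.24  -0.004  0.053]
```

View pics/c4.png

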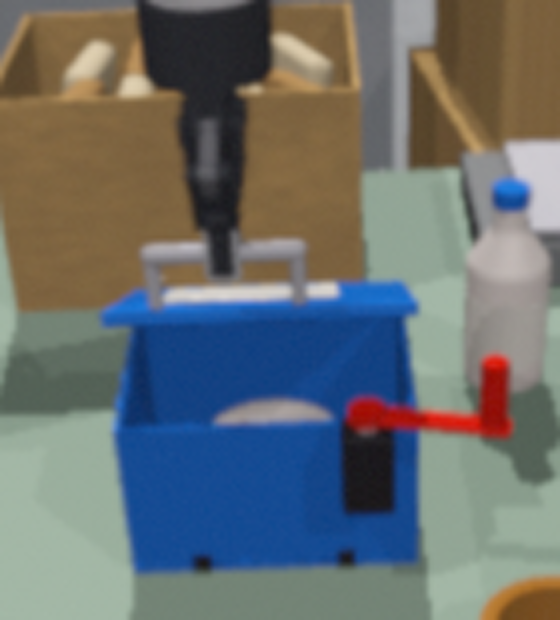

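The lid is rising with the bar firmly held at (222,255), and the latch is staying clear. I'll continue along the arc.

{"op": "play_rows", "data": {"steps": [{"claw": 255,"dp": [0,0.0064,-0.0077],"angular": [0,0,0]},{"claw": 255,"dp": [0,0.0068,-0.0073],"angular": [0,0,0]},{"claw": 255,"dp": [0,0.0072,-0.0069],"angular": [0,0,0]},{"claw": 255,"dp": [0,0.0075,-0.0065],"angular": [0,0,0]},{"claw": 255,"dp": [0,0.0079,-0.006],"angular": [0,0,0]},{"claw": 255,"dp": [0,0.0082,-0.0056],"angular": [0,0,0]},{"claw": 255,"dp": [0,0.0084,-0.0051],"angular": [0,0,0]},{"claw": 255,"dp": [0,0.0087,-0.0047],"angular": [0,0,0]}]}}

```text
clock: 8.97
tcp_pos: [0.5122, 0.1612, 0.2786]
orientation: [0.001, 0.005, 1.0, -0.003]
wrist_force: [-4.6, -5.4, 3.7]
finger_gap: 0.0104
```

{"op": "play_rows", "data": {"steps": [{"claw": 255,"dp": [0,0.0089,-0.0042],"angular": [0,0,0]},{"claw": 255,"dp": [0,0.0091,-0.0037],"angular": [0,0,0]},{"claw": 255,"dp": [0,0.0093,-0.0031],"angular": [0,0,0]},{"claw": 255,"dp": [0,0.0095,-0.0025],"angular": [0,0,0]},{"claw": 255,"dp": [0,0.0096,-0.002],"angular": [0,0,0]},{"claw": 255,"dp": [0,0.0097,-0.0015],"angular": [0,0,0]},{"claw": 255,"dp": [0,0.0097,-0.0009],"angular": [0,0,0]},{"claw": 255,"dp": [0,0.0098,-0.0004],"angular": [0,0,0]}]}}

```text
clock: 9.63
tcp_pos: [0.5127, 0.2393, 0.2976]
orientation: [0.002, 0.004, 1.0, -0.0]
wrist_force: [-9.6, -3.5, 14.1]
finger_gap: 0.0107
```

{"op": "play_rows", "data": {"steps": [{"claw": 255,"dp": [0,0.0098,0.0001],"angular": [0,0,0]},{"claw": 255,"dp": [0,0.0098,0.0007],"angular": [0,0,0]},{"claw": 255,"dp": [0,0.0097,0.0012],"angular": [0,0,0]},{"claw": 255,"dp": [0,0.0096,0.0017],"angular": [0,0,0]},{"claw": 255,"dp": [0,0.0095,0.0022],"angular": [0,0,0]},{"claw": 255,"dp": [0,0.0094,0.0028],"angular": [0,0,0]},{"claw": 255,"dp": [0,0.0092,0.0033],"angular": [0,0,0]},{"claw": 255,"dp": [0,0.009,0.0038],"angular": [0,0,0]}]}}

```text
clock: 10.3
tcp_pos: [0.5127, 0.3171, 0.2812]
orientation: [0.001, 0.003, 1.0, 0.002]
wrist_force: [-8.0, 1.0, 11.6]
finger_gap: 0.0101
```

Run:
```python
from h import *
s=st(); im,P=shot('side')
v=np.array([s['tcp_pos'][1]-.243,s['tcp_pos'][2]+.011-.12]); print(np.hypot(*v),np.pi-np.arctan2(v[1],v[0])-.25)
S=cv2.resize(im[30:215,170:310],None,fx=3,fy=3,interpolation=cv2.INTER_CUBIC); cv2.imwrite('pics/c5.png',S[:,:,::-1])
```

```text
t 10.3 tcp [0.5127 0.3171 0.2812] gap 0.0101 F [-8.   1.  11.6]
[[-1.     0.006  0.002]
 [ 0.006  1.     0.003]
 [-0.002  0.003 -1.   ]]
j [0.42  0.36  0.215 1.422 0.002 0.426]
0.1875220271898949 1.7272173107650861
```

View pics/c5.png

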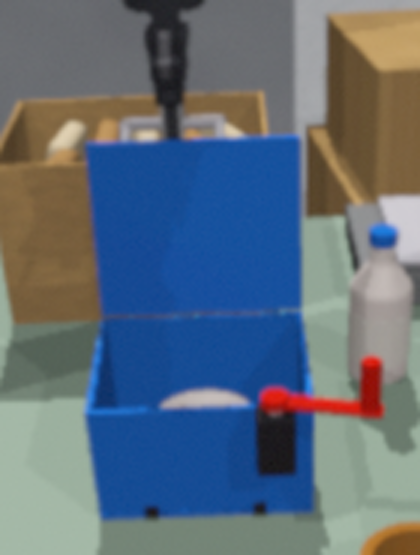

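The lid stands past upright at about 1.73 rad, with the bar at (170,125) still gripped. I'll release with a small opening and rise.

{"op": "play_rows", "data": {"steps": [{"claw": 190,"dp": [0,0,0],"angular": [0,0,0]},{"claw": 190,"dp": [0,0,0],"angular": [0,0,0]},{"claw": 190,"dp": [0,0,0],"angular": [0,0,0]},{"claw": 190,"dp": [0,0,-0.01],"angular": [0,0,0]},{"claw": 190,"dp": [0,0,-0.015],"angular": [0,0,0]},{"claw": 190,"dp": [0,0,-0.02],"angular": [0,0,0]},{"claw": 190,"dp": [0,0,-0.02],"angular": [0,0,0]},{"claw": 190,"dp": [0,0,-0.01],"angular": [0,0,0]}]}}

```text
clock: 11.02
tcp_pos: [0.5146, 0.3153, 0.3558]
orientation: [0.002, 0.004, 1.0, 0.001]
wrist_force: [-0.0, 0.4, 0.8]
finger_gap: 0.0221
```

{"op": "play_rows", "data": {"steps": [{"claw": 90,"dp": [0,-0.035,0],"angular": [0,0,0]},{"claw": 90,"dp": [0,-0.04,0],"angular": [0,0,0]},{"claw": 90,"dp": [0,-0.04,0],"angular": [0,0,0]},{"claw": 90,"dp": [0,-0.04,0],"angular": [0,0,0]},{"claw": 90,"dp": [-0.01,-0.04,0],"angular": [0,0,0]},{"claw": 90,"dp": [-0.01,-0.04,0],"angular": [0,0,0]},{"claw": 90,"dp": [-0.01,-0.04,0],"angular": [0,0,0]},{"claw": 90,"dp": [-0.01,-0.04,0],"angular": [0,0,0]}]}}

```text
clock: 11.68
tcp_pos: [0.5517, -0.0022, 0.3537]
orientation: [0.001, 0.004, 1.0, -0.0]
wrist_force: [1.9, 0.3, 0.4]
finger_gap: 0.0552
```

{"op": "play_rows", "data": {"steps": [{"claw": 90,"dp": [-0.013,-0.035,0.01],"angular": [0,0,0]},{"claw": 90,"dp": [-0.013,-0.035,0.01],"angular": [0,0,0]},{"claw": 90,"dp": [-0.013,-0.035,0.01],"angular": [0,0,0]},{"claw": 90,"dp": [-0.013,-0.035,0.01],"angular": [0,0,0]},{"claw": 90,"dp": [-0.013,-0.035,0.01],"angular": [0,0,0]},{"claw": 90,"dp": [-0.013,-0.035,0.01],"angular": [0,0,0]},{"claw": 90,"dp": [-0.013,-0.01,0.02],"angular": [0,0,0]},{"claw": 90,"dp": [0,0,0.02],"angular": [0,0,0]}]}}

```text
clock: 12.35
tcp_pos: [0.6428, -0.2255, 0.2516]
orientation: [0.001, 0.006, 1.0, -0.001]
wrist_force: [-0.5, -0.0, 0.5]
finger_gap: 0.0553
```

Run:
```python
from h import *
st(); delta([.645,-.213,.071])
im,P=shot('top','t2.png')
u,v=np.meshgrid(np.arange(512),np.arange(384))
H=cv2.cvtColor(im,cv2.COLOR_RGB2HSV)
m=(H[...,1]<70)&(abs(P[...,0]-.53)<.08)&(abs(P[...,1]-.155)<.08)&(P[...,2]>.03)&(P[...,2]<.065)
q=P[m]; print('nest top',len(q),(q.min(0)+q.max(0))/2,q.max(0)-q.min(0), cv2.minEnclosingCircle((q[:,:2]*1000).astype(np.float32)))
m=(P[...,2]>.108)&(P[...,2]<.13)&(P[...,0]>.42)&(P[...,0]<.64)&(P[...,1]>.06)&(P[...,1]<.25)&(H[...,0]>100)&(H[...,0]<130)
q=P[m]; print('rim',np.percentile(q,1,0),np.percentile(q,99,0))
# cap by side view
im,P=shot('side'); m=(abs(P[...,0]-.645)<.04)&(abs(P[...,1]+.213)<.04)&(P[...,2]>.092)&(P[...,2]<.104); q=P[m]
if len(q): print('cap',len(q),(q.min(0)+q.max(0))/2,q.max(0)-q.min(0))
m=(abs(P[...,0]-.52)<.1)&(P[...,1]>.22)&(P[...,1]<.36)&(P[...,2]>.14)&(P[...,2]<.27); q=P[m]; f=np.polyfit(q[:,1],q[:,2],1) if len(q) else 0; 
if len(q):
  g=np.polyfit(q[:,2],q[:,1],1); print('lid tilt rad',np.pi/2+np.arctan(g[0]))
```

```text
t 12.35 tcp [ 0.6428 -0.2255  0.2516] gap 0.0553 F [-0.5 -0.   0.5]
[[-1.     0.012  0.002]
 [ 0.012  1.    -0.002]
 [-0.002 -0.002 -1.   ]]
j [-4.550e-01  5.300e-01  4.040e-01  1.442e+00 -1.000e-03 -4.420e-01]
tool-frame shift mm [ -1.7  12.8 180.5] yaw y 89.3
nest top 548 [0.52972924 0.16029385 0.04632131] [0.10022395 0.09693049 0.03233268] ((530.1847534179688, 159.24380493164062), 50.64826583862305)
rim [0.42955597 0.07303683 0.10933181] [0.62963301 0.2469461  0.12920476]
cap 345 [ 0.64635036 -0.21245679  0.09625261] [0.04448895 0.04461087 0.00715006]
lid tilt rad 1.726146368970899
```

View pics/t2.png

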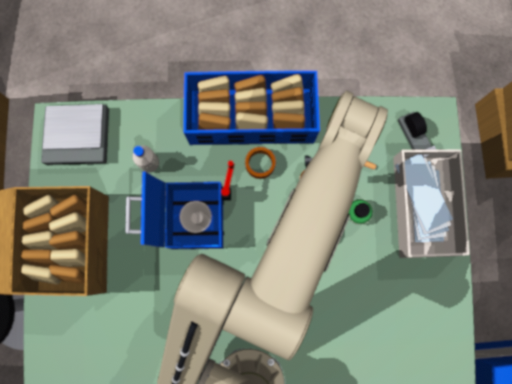

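The top view shows the case open with the nest at (196,216), the lid lying back, the lever clear at (229,178), and bystanders undisturbed. I'll centre over the jar cap and descend.

{"op": "play_rows", "data": {"steps": [{"claw": 80,"dp": [-0.0033,0.0132,0.02],"angular": [0,0,0.7]},{"claw": 80,"dp": [0,0,0.03],"angular": [0,0,0]},{"claw": 80,"dp": [0,0,0.03],"angular": [0,0,0]},{"claw": 80,"dp": [0,0,0.03],"angular": [0,0,0]},{"claw": 80,"dp": [0,0,0.03],"angular": [0,0,0]},{"claw": 80,"dp": [0,0,0.02],"angular": [0,0,0]},{"claw": 80,"dp": [0,0,0.012],"angular": [0,0,0]},{"claw": 80,"dp": [0,0,0.005],"angular": [0,0,0]}]}}

```text
clock: 13.12
tcp_pos: [0.6439, -0.2067, 0.0749]
orientation: [-0.001, 0.01, 1.0, 0.0]
wrist_force: [0.7, 0.6, -0.4]
finger_gap: 0.0581
```

{"op": "play_rows", "data": {"steps": [{"claw": 120,"dp": [0,0,0],"angular": [0,0,0]},{"claw": 140,"dp": [0,0,0],"angular": [0,0,0]},{"claw": 200,"dp": [0,0,0],"angular": [0,0,0]},{"claw": 200,"dp": [0,0,0],"angular": [0,0,0]},{"claw": 200,"dp": [0,0,0],"angular": [0,0,0]},{"claw": 200,"dp": [0,0,-0.005],"angular": [0,0,0]},{"claw": 200,"dp": [0,0,-0.01],"angular": [0,0,0]},{"claw": 200,"dp": [0,0,-0.015],"angular": [0,0,0]}], "force": 40}}

```text
clock: 13.78
tcp_pos: [0.6433, -0.2068, 0.1049]
orientation: [-0.001, 0.01, 1.0, 0.001]
wrist_force: [-0.6, 0.4, -3.5]
finger_gap: 0.0452
```

Run:
```python
from h import *
st(); im,P=shot('side')
S=cv2.resize(im[170:320,220:370],None,fx=4,fy=4,interpolation=cv2.INTER_CUBIC); cv2.imwrite('pics/c6.png',S[:,:,::-1])
```

```text
t 13.78 tcp [ 0.6433 -0.2068  0.1049] gap 0.0452 F [-0.6  0.4 -3.5]
[[-1.     0.02  -0.003]
 [ 0.02   1.     0.001]
 [ 0.003  0.001 -1.   ]]
j [-0.43   0.572  0.112  1.114 -0.    -0.41 ]
```

View pics/c6.png

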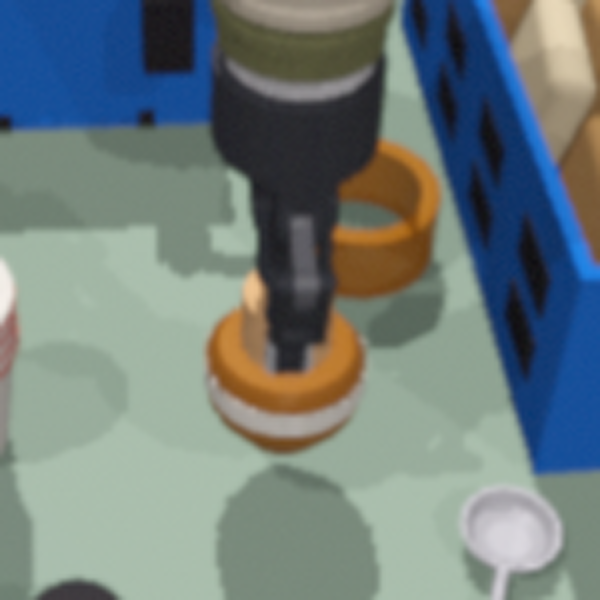

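The jar is held upright and clear of the table, with its foot at (285,445); the wrist reads its weight. Now I'll carry it over the case.

{"op": "play_rows", "data": {"steps": [{"claw": 200,"dp": [0,0,-0.02],"angular": [0,0,0]},{"claw": 200,"dp": [0,0,-0.03],"angular": [0,0,0]},{"claw": 200,"dp": [0,0,-0.035],"angular": [0,0,0]},{"claw": 200,"dp": [0.003,0.01,-0.035],"angular": [0,0,0]},{"claw": 200,"dp": [0.006,0.02,-0.02],"angular": [0,0,0]},{"claw": 200,"dp": [0.01,0.03,0],"angular": [0,0,0]},{"claw": 200,"dp": [0.01,0.03,0],"angular": [0,0,0]},{"claw": 200,"dp": [0.01,0.03,0],"angular": [0,0,0]}]}}

```text
clock: 14.5
tcp_pos: [0.6076, -0.0858, 0.2468]
orientation: [0.001, 0.01, 1.0, -0.0]
wrist_force: [0.1, 0.6, -3.3]
finger_gap: 0.0449
```

{"op": "play_rows", "data": {"steps": [{"claw": 200,"dp": [0.01,0.03,0],"angular": [0,0,0]},{"claw": 200,"dp": [0.01,0.03,0],"angular": [0,0,0]},{"claw": 200,"dp": [0.01,0.03,0],"angular": [0,0,0]},{"claw": 200,"dp": [0.01,0.03,0],"angular": [0,0,0]},{"claw": 200,"dp": [0.01,0.03,0],"angular": [0,0,0]},{"claw": 200,"dp": [0.01,0.03,0],"angular": [0,0,0]},{"claw": 200,"dp": [0.01,0.03,0],"angular": [0,0,0]},{"claw": 200,"dp": [0.01,0.02,0],"angular": [0,0,0]}]}}

```text
clock: 15.17
tcp_pos: [0.5316, 0.1475, 0.2462]
orientation: [0.001, 0.009, 1.0, 0.001]
wrist_force: [0.1, -0.3, -2.1]
finger_gap: 0.0451
```

Run:
```python
from h import *
st(); delta([.527,.159,.0939])
im,P=shot('side'); H=cv2.cvtColor(im,cv2.COLOR_RGB2HSV)
m=(H[...,0]>8)&(H[...,0]<22)&(H[...,1]>120)&(abs(P[...,0]-.53)<.07)&(P[...,1]>.05)&(P[...,1]<.22)&(P[...,2]>.15)&(P[...,2]<.26)
q=P[m]
if len(q): print('jar px',len(q),q.min(0),q.max(0))
S=cv2.resize(im[30:200,170:310],None,fx=3.5,fy=3.5,interpolation=cv2.INTER_CUBIC); cv2.imwrite('pics/c7.png',S[:,:,::-1])
```

```text
t 15.17 tcp [0.5316 0.1475 0.2462] gap 0.0451 F [ 0.1 -0.3 -2.1]
[[-1.     0.018  0.001]
 [ 0.018  1.     0.001]
 [-0.001  0.001 -1.   ]]
j [ 1.250e-01  2.640e-01 -3.000e-03  1.301e+00  1.000e-03  1.430e-01]
tool-frame shift mm [  5.   11.3 152.3] yaw y 89.0
jar px 343 [0.49688123 0.10354221 0.17837683] [0.57086945 0.15902111 0.24291585]
```

View pics/c7.png

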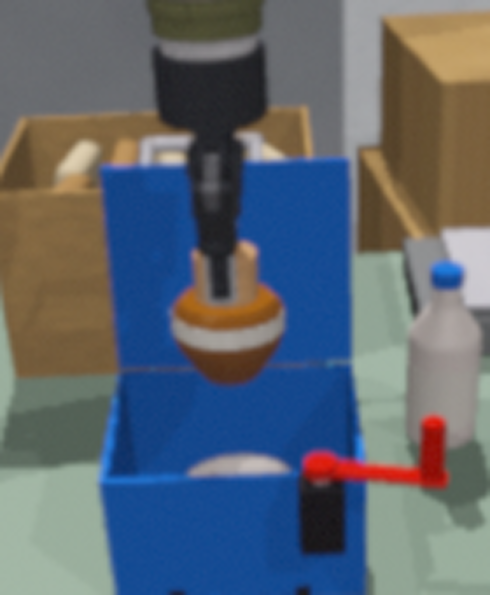

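The jar hangs upright at (228,320) over the nest. I'll centre it and lower.

{"op": "play_rows", "data": {"steps": [{"claw": 200,"dp": [0.005,0.0113,0],"angular": [0,0,0]},{"claw": 200,"dp": [0,0,0.015],"angular": [0,0,0]},{"claw": 200,"dp": [0,0,0.02],"angular": [0,0,0]},{"claw": 200,"dp": [0,0,0.02],"angular": [0,0,0]},{"claw": 200,"dp": [0,0,0.02],"angular": [0,0,0]},{"claw": 200,"dp": [0,0,0.015],"angular": [0,0,0]},{"claw": 200,"dp": [0,0,0.012],"angular": [0,0,0]},{"claw": 200,"dp": [0,0,0.01],"angular": [0,0,0]}]}}

```text
clock: 15.88
tcp_pos: [0.5273, 0.156, 0.1325]
orientation: [-0.0, 0.01, 1.0, -0.0]
wrist_force: [0.3, 0.4, -2.6]
finger_gap: 0.0454
```

{"op": "play_rows", "data": {"steps": [{"claw": 200,"dp": [0,0,0.006],"angular": [0,0,0]},{"claw": 200,"dp": [0,0,0.005],"angular": [0,0,0]},{"claw": 200,"dp": [0,0,0.005],"angular": [0,0,0]},{"claw": 200,"dp": [0,0,0.004],"angular": [0,0,0]},{"claw": 200,"dp": [0,0,0.004],"angular": [0,0,0]},{"claw": 200,"dp": [0,0,0.003],"angular": [0,0,0]},{"claw": 200,"dp": [0,0,0.003],"angular": [0,0,0]},{"claw": 200,"dp": [0,0,0],"angular": [0,0,0]}]}}

```text
clock: 16.55
tcp_pos: [0.5289, 0.1574, 0.1045]
orientation: [0.002, 0.01, 1.0, 0.001]
wrist_force: [1.0, 3.8, 1.9]
finger_gap: 0.0455
```

The jar is touching the cone wall, with the force pointing +y and slightly +x. I'll nudge that way and continue gently.

{"op": "play_rows", "data": {"steps": [{"claw": 200,"dp": [-0.0005,0.0015,0],"angular": [0,0,0]},{"claw": 200,"dp": [-0.0005,0.001,0.001],"angular": [0,0,0]},{"claw": 200,"dp": [0,0,0.001],"angular": [0,0,0]},{"claw": 200,"dp": [0,0,0.001],"angular": [0,0,0]},{"claw": 200,"dp": [0,0,0.001],"angular": [0,0,0]},{"claw": 200,"dp": [0,0,0.001],"angular": [0,0,0]},{"claw": 200,"dp": [0,0,0],"angular": [0,0,0]},{"claw": 200,"dp": [0,0,0],"angular": [0,0,0]}]}}

```text
clock: 17.22
tcp_pos: [0.5303, 0.1602, 0.1004]
orientation: [0.002, 0.009, 1.0, 0.001]
wrist_force: [0.2, 4.3, 9.5]
finger_gap: 0.0454
```

{"op": "play_rows", "data": {"steps": [{"claw": 200,"dp": [0,0.001,-0.002],"angular": [0,0,0]},{"claw": 200,"dp": [0,0.001,0],"angular": [0,0,0]},{"claw": 200,"dp": [0,0.001,0],"angular": [0,0,0]},{"claw": 200,"dp": [0,0,0],"angular": [0,0,0]},{"claw": 200,"dp": [0,0,0.001],"angular": [0,0,0]},{"claw": 200,"dp": [0,0,0.001],"angular": [0,0,0]},{"claw": 200,"dp": [0,0,0.0],"angular": [0,0,0]},{"claw": 200,"dp": [0,0,0],"angular": [0,0,0]}]}}

```text
clock: 17.88
tcp_pos: [0.5289, 0.1622, 0.0986]
orientation: [0.0, 0.01, 1.0, 0.0]
wrist_force: [0.9, 1.8, 2.3]
finger_gap: 0.0452
```

Run:
```python
from h import *
s=st(); print(s['ft_torque'])
im,P=shot('side'); H=cv2.cvtColor(im,cv2.COLOR_RGB2HSV)
m=(H[...,0]>8)&(H[...,0]<22)&(H[...,1]>90)&(abs(P[...,0]-.53)<.07)&(P[...,1]>.05)&(P[...,1]<.22)&(P[...,2]>.06)&(P[...,2]<.16)
q=P[m]
if len(q): print('jar px',len(q),q.min(0),q.max(0),np.percentile(q[:,2],[95,98]))
S=cv2.resize(im[50:190,175:300],None,fx=4,fy=4,interpolation=cv2.INTER_CUBIC); cv2.imwrite('pics/c8.png',S[:,:,::-1])
```

```text
t 17.88 tcp [0.5289 0.1622 0.0986] gap 0.0452 F [0.9 1.8 2.3]
[[-1.     0.019  0.001]
 [ 0.019  1.     0.001]
 [-0.001  0.001 -1.   ]]
j [ 0.152  0.353 -0.256  0.962  0.001  0.172]
[ 0.65171611 -0.23533025 -0.05329349]
jar px 167 [0.49536336 0.11351548 0.07895048] [0.56895362 0.18053503 0.14516443] [0.12038189 0.12112686]
```

View pics/c8.png

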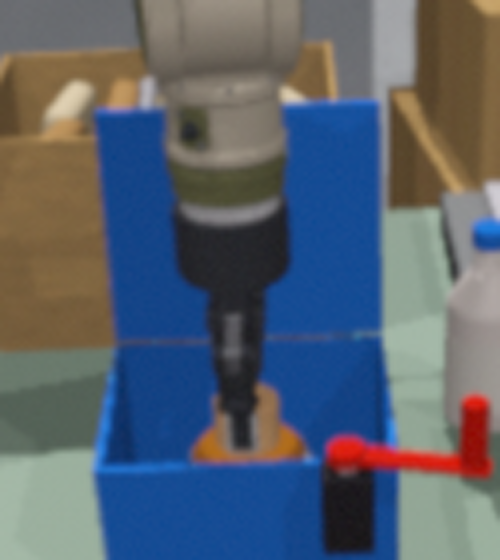

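The jar is nearly home: the cap top measures about 0.121 m against 0.116 m when seated. The lateral force is dropping, so I'll keep going the same way.

{"op": "play_rows", "data": {"steps": [{"claw": 200,"dp": [0,0.001,0],"angular": [0,0,0]},{"claw": 200,"dp": [-0.0005,0.0005,0.001],"angular": [0,0,0]},{"claw": 200,"dp": [0,0,0.001],"angular": [0,0,0]},{"claw": 200,"dp": [0,0,0.001],"angular": [0,0,0]},{"claw": 200,"dp": [0,0,0.0005],"angular": [0,0,0]},{"claw": 200,"dp": [0,0,0.0],"angular": [0,0,0]},{"claw": 200,"dp": [0,0,0.0],"angular": [0,0,0]},{"claw": 200,"dp": [0,0,0],"angular": [0,0,0]}]}}

```text
clock: 18.6
tcp_pos: [0.53, 0.164, 0.0958]
orientation: [0.001, 0.01, 1.0, 0.001]
wrist_force: [1.1, 3.0, 5.6]
finger_gap: 0.045
```

{"op": "play_rows", "data": {"steps": [{"claw": 200,"dp": [-0.0005,0.001,0],"angular": [0,0,0]},{"claw": 200,"dp": [0,0.0005,0.0005],"angular": [0,0,0]},{"claw": 200,"dp": [0,0,0.0005],"angular": [0,0,0]},{"claw": 200,"dp": [0,0,0.0005],"angular": [0,0,0]},{"claw": 200,"dp": [0,0,0],"angular": [0,0,0]},{"claw": 200,"dp": [0,0,0.0],"angular": [0,0,0]},{"claw": 200,"dp": [0,0,0.0],"angular": [0,0,0]},{"claw": 200,"dp": [0,0,0],"angular": [0,0,0]}]}}

```text
clock: 19.27
tcp_pos: [0.5304, 0.165, 0.0944]
orientation: [0.001, 0.01, 1.0, 0.0]
wrist_force: [-0.3, 1.0, 9.1]
finger_gap: 0.0453
```

The force is now vertical only and the height matches the seat, so the jar is home. I'll release and rise.

{"op": "play_rows", "data": {"steps": [{"claw": 110,"dp": [0,0,-0.0005],"angular": [0,0,0]},{"claw": 90,"dp": [0,0,0],"angular": [0,0,0]},{"claw": 60,"dp": [0,0,0],"angular": [0,0,0]},{"claw": 60,"dp": [0,0,0],"angular": [0,0,0]},{"claw": 60,"dp": [0,0,-0.01],"angular": [0,0,0]},{"claw": 60,"dp": [0,0,-0.015],"angular": [0,0,0]},{"claw": 60,"dp": [0,0,-0.02],"angular": [0,0,0]},{"claw": 60,"dp": [0,0,-0.03],"angular": [0,0,0]}]}}

```text
clock: 19.93
tcp_pos: [0.5278, 0.1644, 0.1679]
orientation: [-0.002, 0.01, 1.0, -0.001]
wrist_force: [0.1, 0.2, -0.1]
finger_gap: 0.0654
```

{"op": "play_rows", "data": {"steps": [{"claw": 60,"dp": [0,0,-0.035],"angular": [0,0,0]},{"claw": 60,"dp": [0,0,-0.035],"angular": [0,0,0]},{"claw": 60,"dp": [0,-0.03,-0.025],"angular": [0,0,0]},{"claw": 60,"dp": [0,-0.04,0],"angular": [0,0,0]},{"claw": 60,"dp": [0,-0.04,0],"angular": [0,0,0]},{"claw": 60,"dp": [0,-0.04,0],"angular": [0,0,0]},{"claw": 60,"dp": [0,-0.04,0],"angular": [0,0,0]},{"claw": 60,"dp": [0,-0.04,0],"angular": [0,0,0]}]}}

```text
clock: 20.6
tcp_pos: [0.5245, -0.0668, 0.2647]
orientation: [0.0, 0.01, 1.0, -0.0]
wrist_force: [0.5, -0.3, -0.2]
finger_gap: 0.0654
```

{"op": "play_rows", "data": {"steps": [{"claw": 60,"dp": [0,-0.04,0],"angular": [0,0,0]},{"claw": 60,"dp": [0,-0.04,0],"angular": [0,0,0]},{"claw": 60,"dp": [0,-0.04,0],"angular": [0,0,0]},{"claw": 60,"dp": [0,0,0],"angular": [0,0,0]},{"claw": 60,"dp": [0,0,0],"angular": [0,0,0]},{"claw": 60,"dp": [0,0,0],"angular": [0,0,0]},{"claw": 60,"dp": [0,0,0],"angular": [0,0,0]},{"claw": 60,"dp": [0,0,0],"angular": [0,0,0]}]}}

```text
clock: 21.27
tcp_pos: [0.5228, -0.1837, 0.2642]
orientation: [0.0, 0.009, 1.0, 0.0]
wrist_force: [0.5, -0.1, 0.3]
finger_gap: 0.0653
```

```bash
python3 - <<'E'
from h import *
st(); 
for n in('top','side'):
    im,P=shot(n); H=cv2.cvtColor(im,cv2.COLOR_RGB2HSV)
    a=(abs(P[...,0]-.53)<.06)&(P[...,1]>.1)&(P[...,1]<.22)
    wood=a&(H[...,0]>5)&(H[...,0]<25)&(H[...,1]>50)
    q=P[wood&(P[...,2]>.108)&(P[...,2]<.13)]; print(n,'captop',len(q))
    if len(q):
        print((q.min(0)+q.max(0))/2,q.max(0)-q.min(0),np.median(q,0))
        t=q[q[:,2]>np.median(q[:,2])-.004]; f=np.linalg.lstsq(np.c_[t[:,:2],np.ones(len(t))],t[:,2],rcond=None)[0]; print('tilt',f[:2])
    m=((H[...,0]<6)|(H[...,0]>174))&(H[...,1]>180)&(H[...,2]>100)&(P[...,2]>.155)&(P[...,2]<.2)&(abs(P[...,0]-.63)<.1)&(abs(P[...,1]-.08)<.1)
    t=np.median(P[m],0); print('latch',t,np.arctan2(*(t[:2]-[.595,.058])))
    m=(abs(P[...,0]-.52)<.1)&(P[...,1]>.22)&(P[...,1]<.36)&(P[...,2]>.14)&(P[...,2]<.27)
    if n=='side': g=np.polyfit(P[m][:,2],P[m][:,1],1); print('lid',np.pi/2+np.arctan(g[0]))
    S=im[60:230,150:320] if n=='side' else im[130:280,100:400]
    cv2.imwrite(f'pics/f_{n}.png',cv2.resize(S,None,fx=3 if n=='side' else 2,fy=3 if n=='side' else 2,interpolation=cv2.INTER_CUBIC)[:,:,::-1])
E
python3 -c "
import cv2,numpy as np
a=cv2.imread('pics/f_side.png');b=cv2.imread('pics/f_top.png')" ; ls pics
```

```text
t 21.27 tcp [ 0.5228 -0.1837  0.2642] gap 0.0653 F [ 0.5 -0.1  0.3]
[[-1.     0.018  0.   ]
 [ 0.018  1.     0.   ]
 [-0.     0.    -1.   ]]
j [-0.483  0.267  0.043  1.347  0.    -0.465]
top captop 178
[0.5302818  0.16216971 0.11744902] [0.04403338 0.04386491 0.01762892] [0.52974335 0.16185988 0.11648943]
tilt [-0.02816276 -0.04156755]
latch [0.67025658 0.04189492 0.1821288 ] 1.781618699225817
side captop 119
[0.53503143 0.1631483  0.11307212] [0.03681545 0.04469212 0.00982007] [0.53383181 0.15694252 0.11528392]
tilt [-0.02128807 -0.00477291]
latch [0.67391899 0.03661852 0.17221629] 1.835374250334739
lid 1.728945590033274
c1.png
c2.png
c3.png
c4.png
c5.png
c6.png
c7.png
c8.png
f_side.png
f_top.png
side1.png
t2.png
top1.png
```

View pics/f_side.png

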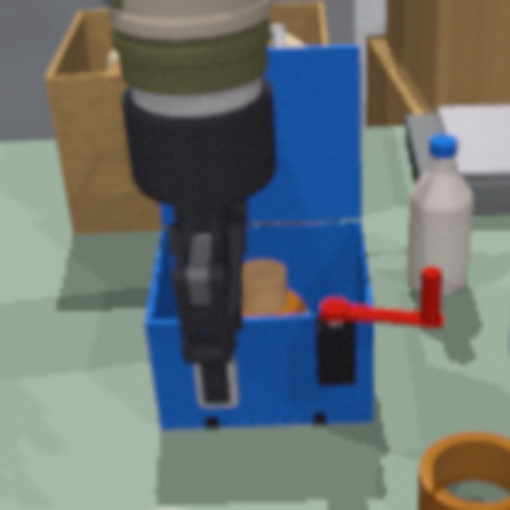

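The side crop shows the jar standing upright in the case at (265,290), with the lid open, the lever clear, and the gripper free above the table. Handing in.

```bash
python3 -c "
from workcell import env
print(env.hand_in())"
```

```text
the job is handed in; nothing more can be done
None
```

The job is done and handed in at about 21 s, well inside the 72 s limit; the hand-in itself reports no verdict. I swung the latch lever clear, opened the lid by its bar, then lowered the amber jar into the nest by its cap and let go.

Last checks, from the cameras and wrist sensor:

| Check | Measured | Required |
|---|---|---|
| Latch angle | about 1.78 rad (top camera) | over 1.3 |
| Lid angle | about 1.73 rad | over 1.5 |
| Cap top height | 0.115–0.117 m | 0.116 seated |
| Jar centre | (0.530, 0.162) m, within about 2 mm of the measured nest centre | within 5 mm |
| Jar tilt | 0.02–0.05 rad | below 0.09 |

The wrist force reads near zero and the gripper hangs free of everything. No bystander was touched, though I did not measure their final positions.

**What disagreed:**
- **Nest position:** while being lowered, the jar touched the cone wall early. I had to nudge it about 8 mm towards the hinge, in small force-guided steps, before it went home, so contact put the nest slightly further over than the camera did.
- **Side camera:** its partly blocked view puts the cap about 4–5 mm to one side in x compared with the top camera. It also reads the latch at 1.84 rad, past the 1.80 stop.

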